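# Level the spice scale with a wedge

### The arm

A 7-joint arm with a two-finger parallel gripper is mounted at the origin on the work surface. World frame = base frame: x ahead of the robot, y to its left, z up, the work surface at z = 0. Lengths are in m, angles in rad, forces in N, time in s.
With the tool pointing down it reaches from about 0.4 to 0.9 m from the base axis. Payload 5.5 kg.
Tool frame: the origin (TCP) lies at the very end of the fingers, on their centre line; the grasp point (between the pads) lies 19 mm behind it (env.grip_point_offset is the distance from the TCP to the grasp point, in m); z points along the fingers, y is the direction in which the jaws open and shut (so a half turn about z gives the same grasp; the last joint's range is limited). The gripper opens to 92 mm and grips with 3 to 60 N. Pads are 19 mm wide; open, the fingers measure 130 mm over their backs; the gripper's body (75 mm by 190 mm) begins 47 mm behind the grasp point.
Start: joints at [-0.944, 0.501, -0.427, 1.55, 0.221, 1.138, -0.21], TCP at [0.231, 0.607, 0.227] pointing down, gripper open.
Joint ranges: [-2.88, 2.88], [-0.31, 2.03], [-1.54, 1.56], [0.2, 2.42], [-1.41, 4.55], [0.19, 2.02], [-2.57, 2.57]. Speed limits (rad/s): [2.57, 2.57, 3.14, 3.14, 3.14, 3.14, 3.14].

### API

Orientations are given as a unit quaternion [w, x, y, z].
In Python, from plant import env, viewer, ticket gives the robot as it stands. The module is installed in compiled form; this text tells all that it offers.
- The arm moves only by the tool step_arm, never from a script. Its argument "steps" is a list of rows, each an object with "angular": the turn, a rotation vector about the world's x, y, z in degrees, a list of three; "dp": the shift along the world's x, y, z in cm, a list of three; "fingers": the closure in counts, from 0 (fully open) to 255 (shut). In form: [{"angular": [wx, wy, wz], "dp": [x, y, z], "fingers": fingers}, ...]. A call has 1 to 5 rows; each row is the pose to reach, as a shift and turn from the pose commanded when the call began; what a row does not reach only later rows make up. A row lasts 1/12 s, in which the tool goes at most 41.7 mm and 7.16 degrees, less where a joint would pass 70% of its speed; a pose out of reach is approached as far as the arm can. A call with a gripper value outside its range is refused whole. The fingers move at their own pace and stop on an object; "newtons" is the grip in N (left out, the last holds). Time passes only in rows, so rows that repeat a pose let the fingers close. It gives the time, the measured TCP pose, the force and the opening at its end, in the units of the state.
- env.read_state(): the state, without advancing time (a new reading comes with each control period).
- viewer.read_camera(name): name is "side" or "top" or "wrist"; returns a dict with "color" (480x640x3 uint8, red, green, blue), "mtx" (3x3 intrinsics, pixels), "D" ([k1, k2, p1, p2, k3] as OpenCV has them; the pictures are not rectified), "origin" and "orientation" of the camera in the world; the wrist camera has in their place "hand_eye" (4x4, takes a point from camera to tool coordinates, whose origin is the TCP and whose axes are the flange's). Camera axes: x right, y up, looking along -z (the intrinsics and any distortion apply to the point x, -y, -z); pixel columns grow to the right and rows downward; lengths in m; the calibration is good to about 2 mm. A picture is of the moment at which its call begins: read the wrist's pose just before it. There is no depth.
- ticket.sign_off(): hands the job in, once; it reports no verdict.
The state is a dict: "time": time; "joint_positions": joint angles; "qvel": joint speeds; "joint_torque": joint torques, N m; "eef_pos": TCP position; "ee_rot": TCP orientation; "ft_force": force on the tool from outside, world axes, zero at the start; "ft_torque": the same for the moment, N m; "width": opening from 0.0 (shut) to 1.0 (fully open).
Only numpy, scipy, OpenCV 4.12 (cv2) and the standard library are available. Lean on these libraries where they do the work, as an engineer would, in place of code of your own. Each camera call takes 0.05 s, during which the arm holds its last target. There are 200 camera calls.

### The job

The bench scale on the trading table leans because its front left corner (as seen from the robot) has sunk. Take the tall orange wedge and push it, thin end first, under that corner until the red ball of the level on the scale rests in the middle, between the two black marks; then let go and leave the wedge lying flat on the table and carrying the scale. Leave the thin dark wooden wedge where it is: it is too thin for this.

Things in the scene. Friction and masses are not known exactly. Their poses are not given: they have to be found in the camera images.
- scale: White bench scale 240 x 240 mm, steel pan (top 57 mm up). Origin on the table under its centre, fixed and level; x from front (black display) to back, y left. Rocks on 16 mm feet at front right and back left; front left corner (-x, +y) sunk. Level: underside 16 mm up. Wedge lane: under the front edge (x=-120) at y=+50 to +85 mm, pushed along +x with 5-15 N; friction then holds it.
- level_ball (a joint): Red 14 mm ball in a yellow channel on the scale's front right corner (x=-82, y=-82, 65 mm up), parallel to the diagonal through the sunk corner. Value: m from the middle, + towards the scale's front left, stops +-0.022. Starts at +0.022, 0 is level, - is too high. Black marks: inner edges 15 mm either side. Near level it moves about 0.65 mm per mm of wedge push; settles in 1 s.
- wedge: Tall orange plastic wedge, 140 x 34 mm, 90 g, lying flat, upright parallel sides. Thickness falls evenly from 28 mm at the tail (x=-70 mm) to 3 mm at the thin end (x=+70). Origin: centre of the underside; x towards the thin end, z up. 16 mm thick at x=-3: the scale is level with about 73 mm of it in under the front edge, tail half still out to hold.
- thin_wedge: Thin dark brown wooden wedge, 140 x 34 mm, only 10 mm thick at the tail: too thin, not to be moved. Origin: centre of the underside; x towards its thin end. Also standing about, with no part in the job: a grey calculator, a brass weight, a jar.
Not all that is in view belongs to the job. Of the things that look like the wedge, the middle-sized one is meant.

How it is judged:
By the outcome, as a careful person would: the job done as asked, in the order asked, and still so for the second after the job is handed in, with the robot touching nothing.
It also fails if it takes over 51 s, if anything falls off the work surface, if the arm or the gripper's body presses on something with over 40 N, if the wrist force passes 120 N, or if a joint passes its speed limit or range.

## Working session

There is one attempt and no reset: what is moved stays moved. The work goes in short steps, Python scripts to look and compute and a tool call to move; the robot and the scene stay as the last step left them, time stands still between calls to the robot, and variables do not carry over. Pictures are saved under pics/ and viewed, about 8 in all and at most 12, crops included, and the job is handed in when it is done.

Besides the shell and the picture viewer there is one more tool, called after ">>>" as a command line: name --argument value ..., lists and objects as JSON in quotes. step_arm: Moves the arm, as the interface text tells. Its arguments: {"type":"object","properties":{"steps":{"type":"array"},"newtons":{"type":"number"}},"required":["steps"]}

```bash
mkdir -p pics
cat > h.py <<'E'
import numpy as np, cv2, json
from scipy.spatial.transform import Rotation as R
from plant import env, viewer, ticket
def rot(q): return R.from_quat([q[1],q[2],q[3],q[0]]).as_matrix()
def shot(name,fn):
    c=viewer.read_camera(name); cv2.imwrite(f'pics/{fn}.png',c['color'][:,:,::-1])
    np.save(f'pics/{fn}.npy',{k:c[k] for k in c if k!='color'},allow_pickle=True); return c
def load(fn): return np.load(f'pics/{fn}.npy',allow_pickle=True).item()
def Rc(c):
    o=np.array(c['orientation'],float); return o if o.shape==(3,3) else rot(o)
def world(c,uv,z):
    p=cv2.undistortPoints(np.array(uv,float).reshape(-1,1,2),np.array(c['mtx'],float),np.array(c['D'],float)).reshape(-1,2)
    d=np.c_[p[:,0],-p[:,1],-np.ones(len(p))]@Rc(c).T; o=np.array(c['origin'])
    z=np.broadcast_to(z,len(p)); return o+d*((z-o[2])/d[:,2])[:,None]
def pix(c,X):
    q=(np.array(X,float).reshape(-1,3)-np.array(c['origin']))@Rc(c); q=q*[1,-1,-1]
    return cv2.projectPoints(q,np.zeros(3),np.zeros(3),np.array(c['mtx'],float),np.array(c['D'],float))[0].reshape(-1,2)
E
python3 - <<'E'
from h import *
for n in('top','side'):
    c=shot(n,n+'0'); print(n,c['origin'],c['orientation'],c['mtx'],c['D'])
print(env.read_state(), env.grip_point_offset)
E
```

```text
top [ 0.38009269 -0.03237683  1.1169639 ] [ 0.70712711  0.04501297 -0.03775683 -0.7046414 ] [[533.31376624   0.         324.73223494]
 [  0.         533.31376624 230.84456797]
 [  0.           0.           1.        ]] [-0.01111691  0.          0.          0.          0.        ]
side [ 0.29012015 -0.86051746  0.61325877] [ 0.87446569  0.47229642 -0.05759513 -0.09449156] [[444.78539245   0.         322.14508656]
 [  0.         444.78539245 238.76845558]
 [  0.           0.           1.        ]] [0.00783251 0.         0.         0.         0.        ]
{'time': 0.1, 'joint_positions': array([-0.94379066,  0.50175719, -0.42681328,  1.55134543,  0.22078533,
        1.13828803, -0.2102888 ]), 'qvel': array([ 0.00063133, -0.00089965, -0.00226278, -0.00240841,  0.0003027 ,
       -0.00030581,  0.00111584]), 'joint_torque': array([-1.14147682e-02, -5.67876363e+01, -5.83839923e+00, -2.79917049e+01,
       -6.90459833e-02,  2.41435046e-02,  5.38304744e-05]), 'eef_pos': array([0.23109491, 0.60685783, 0.22578064]), 'ee_rot': array([-1.97347344e-04,  1.80872530e-01,  9.83506159e-01, -8.51420312e-04]), 'ft_force': array([ 0.52090103,  0.38983327, -0.26444266]), 'ft_torque': array([-0.03060983,  0.03545325, -0.02784944]), 'width': 1.0009263750599093} 0.0188
```

View pics/top0.png

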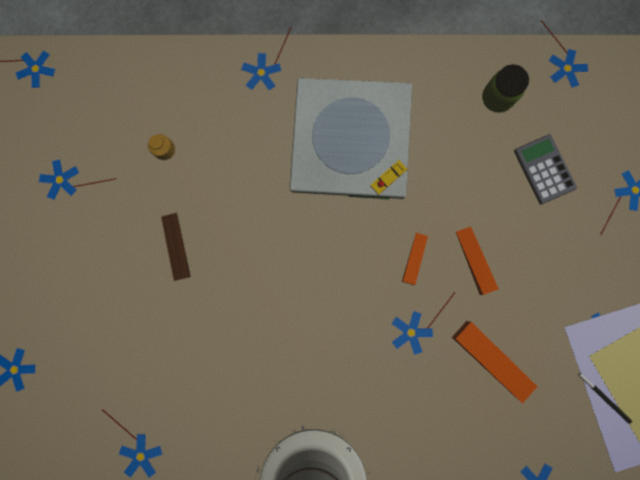

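View pics/side0.png

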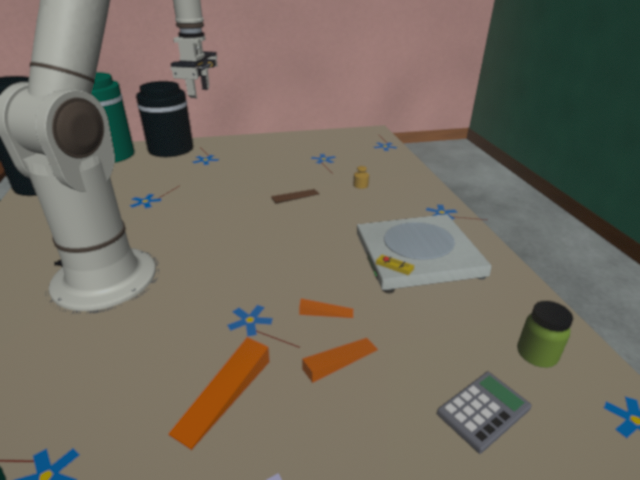

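The top view shows three orange wedges: small (415,259), middle (477,261) and large (495,362). The middle-sized one fits the description. I'll measure all three and confirm in one enlarged crop.

Run:
```python
from h import *
for n in('top','side'):
    im=cv2.imread(f'pics/{n}0.png'); c=load(n+'0'); h=cv2.cvtColor(im,cv2.COLOR_BGR2HSV)
    m=cv2.inRange(h,(4,190,60),(14,255,255))
    for k in cv2.findContours(m,cv2.RETR_EXTERNAL,cv2.CHAIN_APPROX_NONE)[0]:
        if cv2.contourArea(k)<150: continue
        b=cv2.boxPoints(cv2.minAreaRect(k)); w=world(c,b,0.01)
        print(n,b.mean(0).round(1),'sides mm',(np.linalg.norm(w[0]-w[1])*1e3).round(),(np.linalg.norm(w[1]-w[2])*1e3).round()); print(w[:,:2].round(3).tolist())
t=cv2.imread('pics/top0.png');s=cv2.imread('pics/side0.png')
a=cv2.resize(t[210:310,390:510],None,fx=5,fy=5,interpolation=3)
cv2.imwrite('pics/c1.png',a)
b=cv2.resize(t[70:205,280:420],None,fx=4,fy=4,interpolation=3)
cv2.imwrite('pics/c2.png',b)
```

```text
top [495.8 362.1] sides mm 47.0 184.0
[[0.291, -0.286], [0.325, -0.319], [0.196, -0.451], [0.163, -0.418]]
top [415.  258.4] sides mm 104.0 25.0
[[0.407, -0.182], [0.507, -0.211], [0.5, -0.235], [0.401, -0.206]]
top [476.1 260.4] sides mm 35.0 140.0
[[0.508, -0.292], [0.522, -0.324], [0.392, -0.377], [0.378, -0.346]]
side [338.6 354.7] sides mm 138.0 54.0
[[0.381, -0.332], [0.51, -0.282], [0.512, -0.336], [0.39, -0.38]]
side [221.  393.2] sides mm 223.0 67.0
[[0.162, -0.428], [0.297, -0.251], [0.334, -0.307], [0.196, -0.466]]
side [326.  308.3] sides mm 39.0 104.0
[[0.398, -0.214], [0.407, -0.176], [0.506, -0.209], [0.493, -0.245]]
```

View pics/c1.png

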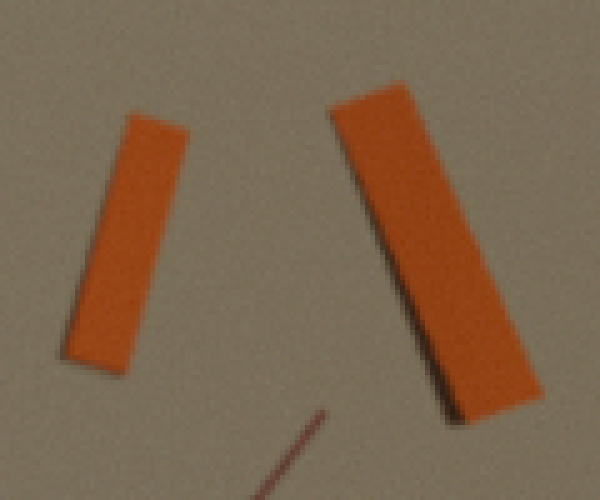

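View pics/c2.png

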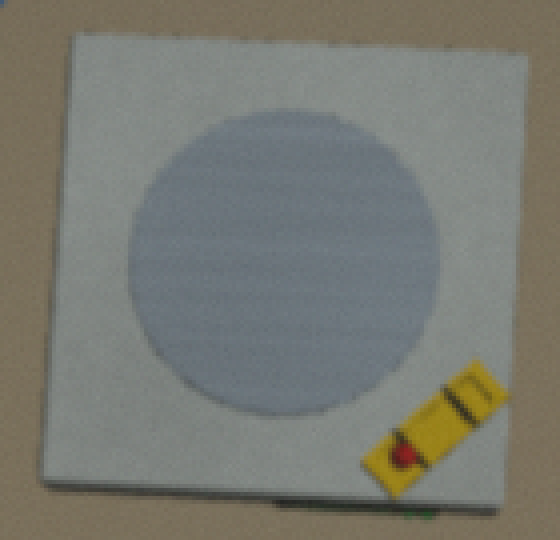

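The crop confirms the middle-sized wedge is the right one: it measures 140 x 35 mm, with its tail at crop (500,410) towards the robot and its thin end at (368,95). The small one is 104 mm and the large one 184 mm. In the second crop the scale faces the robot, and the ball at (403,455) is at the left-hand mark. Next I'll fit the poses.

Run:
```python
from h import *
from scipy.optimize import least_squares
c=load('top0'); im=cv2.imread('pics/top0.png'); h=cv2.cvtColor(im,cv2.COLOR_BGR2HSV)
m=cv2.inRange(h,(4,190,60),(14,255,255)); m[:,:450]=0; m[310:]=0
k=max(cv2.findContours(m,cv2.RETR_EXTERNAL,cv2.CHAIN_APPROX_NONE)[0],key=cv2.contourArea)
ap=cv2.boxPoints(cv2.minAreaRect(k)); print(ap.tolist())
# top-face corners in wedge frame
W=np.array([[-.07,.017,.028],[-.07,-.017,.028],[.07,-.017,.003],[.07,.017,.003]])
def place(p,P):
    r=R.from_euler('z',p[2]).as_matrix(); return P@r.T+[p[0],p[1],0]
obs=np.array([min(ap,key=lambda a:np.linalg.norm(a-q)) for q in pix(c,place([.45,-.335,.39],W))])
s=least_squares(lambda p:(pix(c,place(p,W))-obs).ravel(),[.45,-.335,.39]); print('wedge',s.x.round(4),np.degrees(s.x[2]),s.fun.round(1))
# scale: visible top edges; unknown tilt about the FR-BL diagonal, top height ~.05
o=np.array([[298,78.7],[412,83],[405,195.5],[290.6,190.8]])
S=np.array([[.12,.12,0],[.12,-.12,0],[-.12,-.12,0],[-.12,.12,0]])
for zt in(.045,.05,.055):
    def f(p):
        P=S+[0,0,zt]; ax=np.array([1,1,0])/2**.5
        piv=np.array([0,0,.016]); P=(P-piv)@R.from_rotvec(ax*0+np.array([-1,1,0])*0+ax*p[3]).as_matrix().T+piv
        return (pix(c,place(p[:3],P))-o).ravel()
    q=least_squares(f,[.68,-.08,0,0]); print('scale',zt,q.x.round(4),np.degrees(q.x[2]),q.fun.round(1))
```

```text
[[454.5670166015625, 232.52578735351562], [469.78350830078125, 225.76290893554688], [497.57733154296875, 288.2989807128906], [482.36083984375, 295.0618591308594]]
wedge [ 0.4504 -0.3327  0.3481] 19.947243341784763 [ 0.  -0.3  0.5  0.8 -0.3  0.4 -0.2 -1. ]
scale 0.045 [ 0.7038 -0.0758 -0.056  -0.0404] -3.2092031367040748 [-0.9 -1.   0.  -0.3  1.8  1.3 -1.  -0.1]
scale 0.05 [ 0.7022 -0.0755 -0.0546 -0.026 ] -3.130665046172695 [-1.2 -1.3  0.2 -0.3  2.2  1.5 -1.3 -0.1]
scale 0.055 [ 0.7006 -0.0751 -0.0532 -0.0114] -3.0500833181116263 [-1.4 -1.5  0.3 -0.3  2.6  1.6 -1.5 -0. ]
```

>>> step_arm --steps '[{"dp":[4,-4,0],"angular":[0,0,0],"fingers":0},{"dp":[6,-8,0],"angular":[0,0,0],"fingers":0},{"dp":[9,-11,0],"angular":[0,0,0],"fingers":0},{"dp":[12,-14,0],"angular":[0,0,0],"fingers":0},{"dp":[15,-17,0],"angular":[0,0,0],"fingers":0}]'

```text
time: 0.52
eef_pos: [0.3683, 0.4492, 0.2264]
ee_rot: [-0.0, 0.181, 0.984, -0.0]
ft_force: [-0.3, 0.7, -0.7]
width: 1.001
```

>>> step_arm --steps '[{"dp":[3,-3,1],"angular":[0,0,6],"fingers":0},{"dp":[5,-6,3],"angular":[0,0,12],"fingers":0},{"dp":[6,-10,4],"angular":[0,0,18],"fingers":0},{"dp":[8,-13,6],"angular":[0,0,18],"fingers":0},{"dp":[9,-17,8],"angular":[0,0,18],"fingers":0}]'

```text
time: 0.93
eef_pos: [0.4578, 0.2839, 0.3044]
ee_rot: [-0.0, 0.025, 1.0, -0.0]
ft_force: [0.3, 0.9, -0.3]
width: 1.0
```

>>> step_arm --steps '[{"dp":[1,-4,0],"angular":[0,0,0],"fingers":0},{"dp":[2,-8,0],"angular":[0,0,0],"fingers":0},{"dp":[2,-12,0],"angular":[0,0,0],"fingers":0},{"dp":[2,-16,0],"angular":[0,0,0],"fingers":0},{"dp":[2,-20,0],"angular":[0,0,0],"fingers":0}]'

```text
time: 1.35
eef_pos: [0.4759, 0.0839, 0.3041]
ee_rot: [-0.0, 0.025, 1.0, 0.0]
ft_force: [0.6, -0.8, 0.7]
width: 1.002
```

>>> step_arm --steps '[{"dp":[0,-4,0],"angular":[0,0,0],"fingers":0},{"dp":[0,-8,0],"angular":[0,0,0],"fingers":0},{"dp":[0,-12,0],"angular":[0,0,0],"fingers":0},{"dp":[0,-12,0],"angular":[0,0,0],"fingers":0},{"dp":[0,-12,0],"angular":[0,0,0],"fingers":0}]'

```text
time: 1.77
eef_pos: [0.476, -0.0368, 0.304]
ee_rot: [-0.0, 0.028, 1.0, -0.0]
ft_force: [1.0, 0.4, -0.1]
width: 0.997
```

```bash
cat >> h.py <<'E'
def wshot(fn):
    s=env.read_state(); c=viewer.read_camera('wrist'); T=np.eye(4); T[:3,:3]=rot(s['ee_rot']); T[:3,3]=s['eef_pos']
    M=T@np.array(c['hand_eye']); d=dict(mtx=c['mtx'],D=c['D'],origin=M[:3,3],orientation=M[:3,:3])
    cv2.imwrite(f'pics/{fn}.png',c['color'][:,:,::-1]); np.save(f'pics/{fn}.npy',d,allow_pickle=True); return d
E
python3 - <<'E'
from h import *
d=wshot('w1'); print(d); s=env.read_state(); print(s['time'],s['eef_pos'],s['ee_rot'],s['joint_positions'].round(2))
E
```

```text
{'mtx': array([[410.16465962,   0.        , 319.52941542],
       [  0.        , 410.16465962, 240.53923629],
       [  0.        ,   0.        ,   1.        ]]), 'D': array([-0.07755774,  0.        ,  0.        ,  0.        ,  0.        ]), 'origin': array([ 0.39789349, -0.03201845,  0.46323466]), 'orientation': array([[ 0.05588129, -0.95757061, -0.28272921],
       [ 0.99843681,  0.05328094,  0.01688428],
       [-0.00110381, -0.28323077,  0.95905115]])}
1.8167 [ 0.47615598 -0.03447904  0.30401814] [-3.32460826e-04  2.59192708e-02  9.99663955e-01  2.40896151e-04] [ 0.14  0.09 -0.14  1.88  0.01  1.17  1.52]
```

View pics/w1.png

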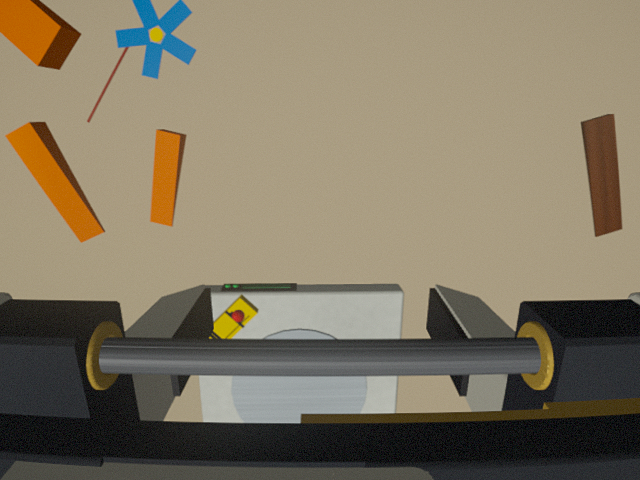

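The wrist view shows the wedge top face at about (55,182), with its thin end at (92,238). The scale's front edge runs along row 285–292 from x=203 to 404. I'll refine the scale's front corners and cross-check the wedge.

Run:
```python
from h import *
from scipy.optimize import least_squares
im=cv2.imread('pics/w1.png'); c=load('w1'); g=im.mean(2)
for col in(215,320,395): print(col,g[278:300,col-2:col+3].mean(1).round().astype(int).tolist())
for row in(294,300,320,350,400): 
    print(row,'R',g[row,392:412].round().astype(int).tolist()); 
print('L',g[400:412,190:215].mean(0).round().astype(int).tolist())
h=cv2.cvtColor(im,cv2.COLOR_BGR2HSV); m=cv2.inRange(h,(4,190,60),(18,255,255)); m[:,:1]=0; m[:100]=0; m[260:]=0;m[:,130:]=0
k=max(cv2.findContours(m,cv2.RETR_EXTERNAL,cv2.CHAIN_APPROX_NONE)[0],key=cv2.contourArea)
print('poly',cv2.approxPolyDP(k,3,True).reshape(-1,2).tolist())
W=np.array([[-.07,.017,.028],[-.07,-.017,.028],[.07,-.017,.003],[.07,.017,.003]])
for th in(.348,.39):
    r=R.from_euler('z',th).as_matrix(); print(pix(c,W@r.T+[.4504,-.3327,0]).round(1).tolist())
t=cv2.imread('pics/top0.png').mean(2)
for row in(90,110,140,170,185): print('t',row,t[row,288:302].round().astype(int).tolist(),t[row,402:416].round().astype(int).tolist())
for col in(305,340,380,400): print('tc',col,t[74:88,col].round().astype(int).tolist(),t[186:202,col].round().astype(int).tolist())
```

```text
215 [151, 152, 152, 151, 152, 154, 146, 99, 80, 82, 84, 84, 85, 89, 106, 134, 151, 166, 174, 176, 174, 175]
320 [153, 153, 153, 154, 155, 156, 107, 86, 87, 90, 88, 90, 90, 103, 131, 151, 163, 175, 177, 176, 176, 175]
395 [152, 153, 152, 154, 153, 138, 89, 84, 88, 87, 87, 88, 98, 128, 151, 161, 172, 177, 176, 177, 176, 177]
294 R [172, 169, 172, 173, 174, 173, 174, 176, 173, 173, 157, 138, 142, 152, 155, 152, 155, 153, 151, 148]
300 R [174, 175, 178, 179, 177, 178, 179, 181, 178, 171, 149, 134, 143, 156, 154, 151, 151, 156, 153, 151]
320 R [176, 178, 176, 178, 178, 178, 178, 179, 163, 142, 138, 146, 153, 153, 152, 153, 153, 151, 152, 154]
350 R [54, 64, 58, 59, 64, 66, 58, 62, 57, 64, 63, 52, 65, 62, 58, 59, 61, 63, 57, 58]
400 R [180, 180, 175, 152, 133, 142, 152, 151, 152, 149, 148, 151, 152, 153, 153, 148, 151, 145, 150, 151]
L [149, 149, 149, 150, 149, 149, 149, 149, 149, 149, 148, 160, 174, 178, 177, 178, 177, 177, 178, 178, 178, 178, 178, 178, 178]
poly [[6, 135], [82, 241], [102, 232], [75, 190], [79, 188], [75, 180], [77, 184], [71, 185], [74, 178], [67, 165], [65, 169], [62, 
[... 809 characters left out ...]
, 129, 127] [130, 129, 131, 127, 113, 108, 108, 109, 109, 108, 108, 110, 108, 108]
tc 305 [109, 110, 106, 108, 119, 131, 133, 134, 132, 134, 134, 132, 134, 135] [130, 129, 131, 127, 108, 79, 61, 84, 105, 106, 106, 109, 111, 105, 108, 109]
tc 340 [109, 107, 106, 107, 108, 105, 118, 129, 136, 132, 132, 134, 132, 132] [130, 133, 132, 130, 133, 126, 110, 80, 62, 83, 104, 108, 108, 108, 105, 108]
tc 380 [106, 109, 106, 107, 107, 104, 109, 120, 132, 135, 135, 138, 139, 134] [55, 74, 98, 102, 101, 103, 104, 113, 110, 87, 52, 41, 65, 93, 109, 109]
tc 400 [109, 105, 108, 107, 106, 106, 106, 107, 114, 125, 130, 130, 130, 135] [131, 128, 129, 130, 130, 128, 129, 131, 128, 117, 96, 67, 63, 90, 104, 107]
```

Run:
```python
from h import *
from scipy.optimize import least_squares
ct,cw=load('top0'),load('w1')
top=dict(L=[(297.5,90),(296,110),(293.8,140),(291.8,170),(290.4,185)],R=[(411.3,90),(410.3,110),(409,140),(406,185)],B=[(305,78),(340,80),(380,80.9),(400,82.3)],F=[(305,190),(340,192),(380,194.5),(400,195.3)])
wr=dict(F=[(215,291.8),(320,291),(395,290.3)],L=[(402.5,294),(402,300),(400.5,320),(395,400)],R=[(201,400)],Fb=[(215,284.8),(320,283.9),(395,283.1)])
def res(p):
    x,y,th,t,H=p; r=R.from_euler('z',th).as_matrix()@R.from_rotvec(np.array([1,1,0])/2**.5*t).as_matrix()
    out=[]
    for c,d in((ct,top),(cw,wr)):
        for e,pts in d.items():
            z=.016 if e=='Fb' else H
            E={'L':[[-.12,.12],[.12,.12]],'R':[[-.12,-.12],[.12,-.12]],'B':[[.12,-.12],[.12,.12]]}.get(e,[[-.12,-.12],[-.12,.12]])
            P=np.c_[E,[z-.016]*2]@r.T+[x,y,.016]; a,b=pix(c,P); n=np.array([-(b-a)[1],(b-a)[0]]); n/=np.linalg.norm(n)
            out+=list((np.array(pts)-a)@n)
    return np.array(out+[(H-.05)/.005])
q=least_squares(res,[.70,-.076,-.054,-.03,.05],loss='soft_l1'); print(q.x.round(4),np.degrees(q.x[2:4]).round(2),res(q.x).round(1))
x,y,th=q.x[:3]; r=R.from_euler('z',th).as_matrix()
for n,l in(('entry thin end 35mm before edge, origin',-.12-.035-.07),('final origin',-.12+.073-.07)):
    o=np.array([x,y,0])+r@[l,.0675,0]; g=o+r@[-.045,0,0]; print(n,o.round(4),'grip',g.round(4))
g=np.array([.4504,-.3327])-.045*np.array([np.cos(.348),np.sin(.348)]); print('pick',g)
```

```text
[ 0.7049 -0.0761 -0.0668 -0.0853  0.0406] [-3.83 -4.89] [ 0.7  0.6  0.6  0.8  0.5 -0.8 -0.6 -0.1 -0.4  0.1 -0.4  0.4 -0.2  1.7
  1.7  1.6  1.9 -0.6 -0.3 -0.1 -0.3 -0.2 -0.1 -0.1 -0.  -0.5 -0.3 -0.4
 -1.9]
entry thin end 35mm before edge, origin [0.4849 0.0063 0.    ] grip [0.44   0.0093 0.    ]
final origin [ 0.5926 -0.0009  0.    ] grip [0.5477 0.0021 0.    ]
pick [ 0.40809745 -0.34804583]
```

>>> step_arm --steps '[{"dp":[-1,-4,0],"angular":[0,0,6],"fingers":0},{"dp":[-2,-8,-1],"angular":[0,0,12],"fingers":0},{"dp":[-3,-12,-1],"angular":[0,0,18],"fingers":0},{"dp":[-4,-16,-2],"angular":[0,0,23],"fingers":0},{"dp":[-5,-19.5,-3],"angular":[0,0,23],"fingers":0}]'

```text
time: 2.23
eef_pos: [0.4296, -0.221, 0.2767]
ee_rot: [0.001, -0.18, 0.984, -0.0]
ft_force: [1.1, -0.5, -0.2]
width: 1.001
```

>>> step_arm --steps '[{"dp":[-1,-4,0],"angular":[0,0,0],"fingers":0},{"dp":[-1.5,-7.5,-2],"angular":[0,0,0],"fingers":0},{"dp":[-1.8,-11,-4],"angular":[0,0,0],"fingers":0},{"dp":[-1.8,-11.8,-8],"angular":[0,0,0],"fingers":0},{"dp":[-1.8,-11.8,-12],"angular":[0,0,0],"fingers":0}]'

```text
time: 2.65
eef_pos: [0.412, -0.3425, 0.1561]
ee_rot: [0.002, -0.174, 0.985, -0.002]
ft_force: [0.7, 0.2, -1.0]
width: 0.998
```

Run:
```python
from h import *
d=wshot('w2'); s=env.read_state(); print(s['time'],s['eef_pos'],s['ee_rot'],s['joint_positions'].round(2))
im=cv2.imread('pics/w2.png'); 
for z in(.0,.025):
  W=np.array([[-.07,.017,z and .028],[-.07,-.017,z and .028],[.07,-.017,z and .003],[.07,.017,z and .003]]); r=R.from_euler('z',.348).as_matrix()
  cv2.polylines(im,[pix(d,W@r.T+[.4504,-.3327,0]).round().astype(int)],True,(255,0,0) if z else (0,255,0),1)
cv2.imwrite('pics/w2o.png',im)
```

```text
2.7 [ 0.40722045 -0.33646702  0.14714825] [-0.00337569 -0.17483747  0.984582    0.00432943] [ 0.63  0.36  0.01  1.93 -0.    0.86  2.57]
```

View pics/w2o.png

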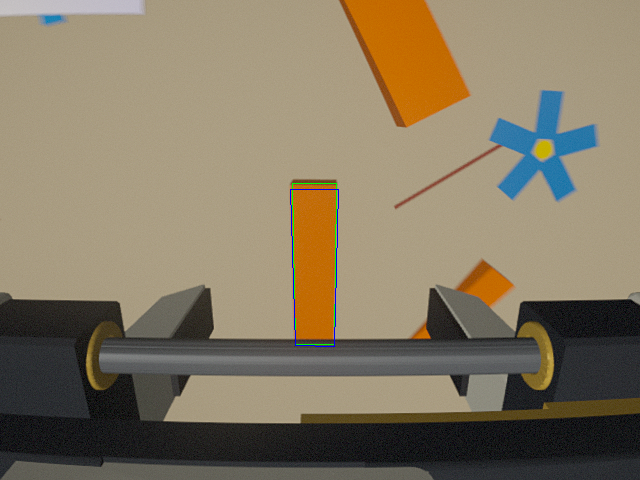

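Joint 7 is at its range limit here, so I'll take the half-turn grasp instead. The wedge outline matches the overlay.

>>> step_arm --steps '[{"dp":[0,0,0],"angular":[0,0,-7],"fingers":0},{"dp":[0,0,0],"angular":[0,0,-14],"fingers":0},{"dp":[0,0,0],"angular":[0,0,-21],"fingers":0},{"dp":[0,0,0],"angular":[0,0,-28],"fingers":0},{"dp":[0,0,0],"angular":[0,0,-35],"fingers":0}]'

```text
time: 3.12
eef_pos: [0.4122, -0.3373, 0.1571]
ee_rot: [0.0, 0.13, 0.991, 0.001]
ft_force: [-0.2, 0.3, -0.9]
width: 1.0
```

>>> step_arm --steps '[{"dp":[0,0,0],"angular":[0,0,-7],"fingers":0},{"dp":[0,0,0],"angular":[0,0,-14],"fingers":0},{"dp":[0,0,0],"angular":[0,0,-21],"fingers":0},{"dp":[0,0,0],"angular":[0,0,-28],"fingers":0},{"dp":[0,0,0],"angular":[0,0,-35],"fingers":0}]'

```text
time: 3.53
eef_pos: [0.4123, -0.3371, 0.1571]
ee_rot: [-0.0, 0.422, 0.906, 0.001]
ft_force: [-0.2, -0.5, -0.1]
width: 1.001
```

>>> step_arm --steps '[{"dp":[0,0,0],"angular":[0,0,-7],"fingers":0},{"dp":[0,0,0],"angular":[0,0,-14],"fingers":0},{"dp":[0,0,0],"angular":[0,0,-21],"fingers":0},{"dp":[0,0,0],"angular":[0,0,-28],"fingers":0},{"dp":[0,0,0],"angular":[0,0,-35],"fingers":0}]'

```text
time: 3.95
eef_pos: [0.4124, -0.3371, 0.1571]
ee_rot: [-0.0, 0.675, 0.738, 0.001]
ft_force: [0.6, -0.4, 0.3]
width: 1.003
```

>>> step_arm --steps '[{"dp":[0,0,0],"angular":[0,0,-7],"fingers":0},{"dp":[0,0,0],"angular":[0,0,-14],"fingers":0},{"dp":[0,0,0],"angular":[0,0,-21],"fingers":0},{"dp":[0,0,0],"angular":[0,0,-28],"fingers":0},{"dp":[0,0,0],"angular":[0,0,-35],"fingers":0}]'

```text
time: 4.37
eef_pos: [0.4125, -0.337, 0.157]
ee_rot: [-0.001, 0.866, 0.5, 0.001]
ft_force: [-0.0, 0.3, 0.8]
width: 1.003
```

>>> step_arm --steps '[{"dp":[0,0,0],"angular":[0,0,-7],"fingers":0},{"dp":[0,0,0],"angular":[0,0,-14],"fingers":0},{"dp":[0,0,0],"angular":[0,0,-21],"fingers":0},{"dp":[0,0,0],"angular":[0,0,-28],"fingers":0},{"dp":[0,0,0],"angular":[0,0,-35],"fingers":0}]'

```text
time: 4.78
eef_pos: [0.4125, -0.3369, 0.1569]
ee_rot: [-0.001, 0.976, 0.217, 0.001]
ft_force: [-0.1, 1.1, -0.2]
width: 1.003
```

Run:
```python
from h import *
s=env.read_state(); print(s['time'],s['eef_pos'],s['joint_positions'].round(2),R.from_matrix(rot(s['ee_rot'])).as_matrix().round(3))
y=rot(s['ee_rot'])[:,1]; print('jaw deg',np.degrees(np.arctan2(y[1],y[0])))
```

```text
4.7833 [ 0.41250195 -0.33690833  0.1569467 ] [ 0.12  0.4   0.64  1.94 -0.31  0.9  -0.22] [[ 0.906  0.424  0.001]
 [ 0.424 -0.906  0.002]
 [ 0.002 -0.002 -1.   ]]
jaw deg -64.94059304948966
```

>>> step_arm --steps '[{"dp":[-0.45,-1.1,-2],"angular":[0,0,-5],"fingers":0},{"dp":[-0.45,-1.1,-5],"angular":[0,0,-5],"fingers":0},{"dp":[-0.45,-1.1,-8],"angular":[0,0,-5],"fingers":0},{"dp":[-0.45,-1.1,-11],"angular":[0,0,-5],"fingers":0},{"dp":[-0.45,-1.1,-13],"angular":[0,0,-5],"fingers":0}]'

```text
time: 5.2
eef_pos: [0.4074, -0.3469, 0.0243]
ee_rot: [-0.002, 0.984, 0.177, 0.0]
ft_force: [-0.4, 0.2, 0.4]
width: 1.002
```

>>> step_arm --steps '[{"dp":[0,0,-1],"angular":[0,0,0],"fingers":0},{"dp":[0,0,-1.8],"angular":[0,0,0],"fingers":0},{"dp":[0,0,-2.2],"angular":[0,0,0],"fingers":0},{"dp":[0,0,-2.4],"angular":[0,0,0],"fingers":0},{"dp":[0,0,-2.4],"angular":[0,0,0],"fingers":0}]'

```text
time: 5.62
eef_pos: [0.4069, -0.3507, 0.003]
ee_rot: [0.0, 0.985, 0.175, 0.001]
ft_force: [0.4, -0.2, 0.8]
width: 1.003
```

Now I'll close the fingers.

>>> step_arm --steps '[{"dp":[0,0,0],"angular":[0,0,0],"fingers":255},{"dp":[0,0,0],"angular":[0,0,0],"fingers":255},{"dp":[0,0,0],"angular":[0,0,0],"fingers":255},{"dp":[0,0,0],"angular":[0,0,0],"fingers":255},{"dp":[0,0,0],"angular":[0,0,0],"fingers":255}]' --newtons 40

```text
time: 6.03
eef_pos: [0.4062, -0.3507, 0.0026]
ee_rot: [0.0, 0.985, 0.175, 0.0]
ft_force: [0.5, -0.4, 0.2]
width: 0.687
```

>>> step_arm --steps '[{"dp":[0,0,0],"angular":[0,0,0],"fingers":255},{"dp":[0,0,0],"angular":[0,0,0],"fingers":255},{"dp":[0,0,0],"angular":[0,0,0],"fingers":255},{"dp":[0,0,0],"angular":[0,0,0],"fingers":255},{"dp":[0,0,0],"angular":[0,0,0],"fingers":255}]'

```text
time: 6.45
eef_pos: [0.406, -0.3506, 0.0022]
ee_rot: [-0.0, 0.985, 0.175, -0.0]
ft_force: [-0.3, -0.6, 0.5]
width: 0.365
```

>>> step_arm --steps '[{"dp":[0,0,0],"angular":[0,0,0],"fingers":255},{"dp":[0,0,0],"angular":[0,0,0],"fingers":255},{"dp":[0,0,2],"angular":[0,0,0],"fingers":255},{"dp":[0,0,4],"angular":[0,0,0],"fingers":255},{"dp":[0,0,6],"angular":[0,0,0],"fingers":255}]'

```text
time: 6.87
eef_pos: [0.4053, -0.3502, 0.0624]
ee_rot: [-0.001, 0.985, 0.175, -0.001]
ft_force: [0.8, 0.4, 0.0]
width: 0.369
```

>>> step_arm --steps '[{"dp":[0,3,0],"angular":[0,0,-5],"fingers":255},{"dp":[0,6,0],"angular":[0,0,-10],"fingers":255},{"dp":[0,9,0],"angular":[0,0,-15],"fingers":255},{"dp":[0,12,0],"angular":[0,0,-20],"fingers":255},{"dp":[0,15,0],"angular":[0,0,-23.7],"fingers":255}]'

```text
time: 7.28
eef_pos: [0.4057, -0.1992, 0.0622]
ee_rot: [-0.0, 0.999, -0.033, -0.0]
ft_force: [2.1, -0.2, -1.4]
width: 0.364
```

>>> step_arm --steps '[{"dp":[1,4,0],"angular":[0,0,0],"fingers":255},{"dp":[2,8,0],"angular":[0,0,0],"fingers":255},{"dp":[3,12,0],"angular":[0,0,0],"fingers":255},{"dp":[3.4,16,0],"angular":[0,0,0],"fingers":255},{"dp":[3.4,19,0],"angular":[0,0,0],"fingers":255}]'

```text
time: 7.7
eef_pos: [0.4409, -0.0068, 0.0624]
ee_rot: [-0.0, 1.0, -0.029, 0.0]
ft_force: [0.7, -0.8, -1.1]
width: 0.367
```

>>> step_arm --steps '[{"dp":[0,1,0],"angular":[0,0,0],"fingers":255},{"dp":[0,2,0],"angular":[0,0,0],"fingers":255},{"dp":[0,2,0],"angular":[0,0,0],"fingers":255},{"dp":[0,2,0],"angular":[0,0,0],"fingers":255},{"dp":[0,2,0],"angular":[0,0,0],"fingers":255}]'

```text
time: 8.12
eef_pos: [0.44, 0.0077, 0.0624]
ee_rot: [0.0, 0.999, -0.032, 0.0]
ft_force: [0.4, 0.3, -1.6]
width: 0.37
```

Run:
```python
from h import *
d=wshot('w3'); s=env.read_state(); print(s['time'],s['eef_pos'],s['ft_force'],s['width'],s['joint_positions'].round(2))
shot('top','top3')
y=rot(s['ee_rot'])[:,1]; print('jaw deg',np.degrees(np.arctan2(y[1],y[0])))
```

```text
8.1667 [0.44004923 0.00756295 0.062386  ] [-0.38697462 -0.07477967 -1.19796191] 0.36486250296316536 [-0.67  0.45  0.71  2.21 -0.5   0.64 -1.24]
jaw deg -93.71526704630806
```

View pics/w3.png

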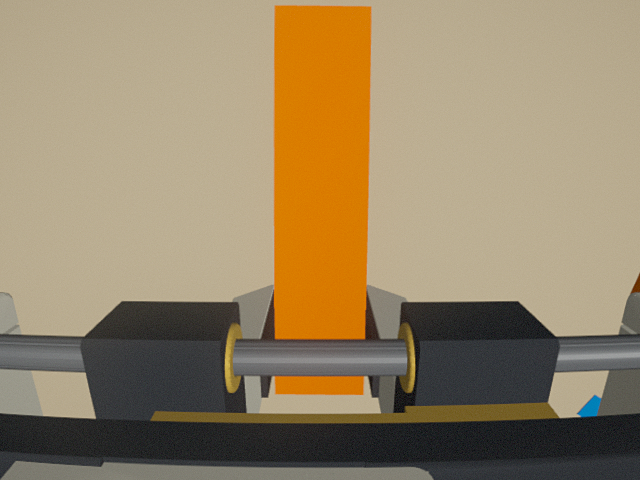

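The wedge is held straight between the pads, with its thin end at the top of the view, pointing +x. Lowering it to the table.

>>> step_arm --steps '[{"dp":[0,0.2,-2],"angular":[0,0,0],"fingers":255},{"dp":[0,0.2,-4],"angular":[0,0,0],"fingers":255},{"dp":[0,0.2,-5.2],"angular":[0,0,0],"fingers":255},{"dp":[0,0.2,-5.8],"angular":[0,0,0],"fingers":255},{"dp":[0,0.2,-6],"angular":[0,0,0],"fingers":255}]'

```text
time: 8.63
eef_pos: [0.439, 0.01, 0.0021]
ee_rot: [-0.0, 0.999, -0.032, -0.001]
ft_force: [-10.6, -0.8, 35.6]
width: 0.366
```

Run:
```python
from h import *
d=wshot('w4'); c=shot('top','top4'); e=shot('side','side4'); s=env.read_state(); print(s['time'],s['eef_pos'],s['ft_force'])
a=cv2.imread('pics/w4.png'); p=s['eef_pos']; th=-.0645
r=R.from_euler('z',th).as_matrix(); W=np.array([[-.07,.017,.028],[-.07,-.017,.028],[.07,-.017,.003],[.07,.017,.003]])
o=np.array([p[0],p[1],0])+r@[.045,0,0]
cv2.polylines(a,[pix(d,W@r.T+o).round().astype(int)],True,(255,0,0),1)
S=np.array([.704,-.076,0]); L=np.array([[-.12,.05,.005],[-.12,.085,.005],[0,.085,.005],[0,.05,.005]])@r.T+S
cv2.polylines(a,[pix(d,L).round().astype(int)],True,(0,255,0),1)
b=cv2.imread('pics/top4.png'); cv2.polylines(b,[pix(c,L).round().astype(int)],True,(0,255,0),1); b=cv2.resize(b[60:260,260:440],None,fx=2.4,fy=2.4,interpolation=3)
cv2.imwrite('pics/m4.png',cv2.resize(np.hstack([cv2.resize(a,None,fx=.75,fy=.75),b[:360,:320]]),(800,360)))
```

```text
8.7833 [0.44035962 0.01032215 0.00265754] [ 0.03146762  0.96767226 -1.36302696]
```

View pics/m4.png

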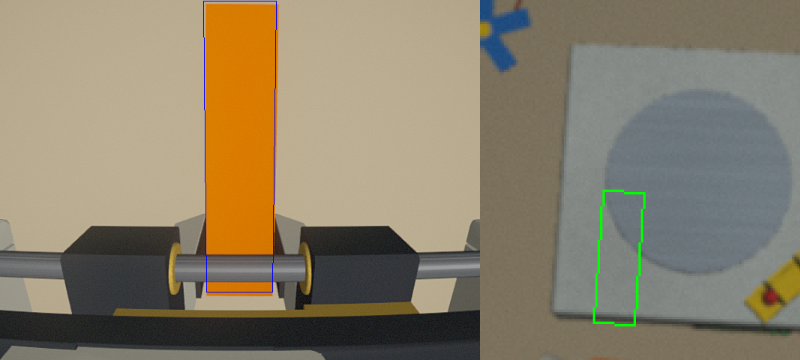

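>>> step_arm --steps '[{"dp":[1,-0.06,0],"angular":[0,0,0],"fingers":255},{"dp":[2,-0.13,0],"angular":[0,0,0],"fingers":255},{"dp":[3,-0.19,0],"angular":[0,0,0],"fingers":255},{"dp":[3.8,-0.24,0],"angular":[0,0,0],"fingers":255},{"dp":[4.5,-0.29,0],"angular":[0,0,0],"fingers":255}]'

```text
time: 9.2
eef_pos: [0.4869, 0.0085, 0.0024]
ee_rot: [0.0, 1.0, -0.031, 0.001]
ft_force: [0.3, -0.8, 0.3]
width: 0.37
```

>>> step_arm --steps '[{"dp":[0.4,-0.03,0],"angular":[0,0,0],"fingers":255},{"dp":[0.8,-0.05,0],"angular":[0,0,0],"fingers":255},{"dp":[1.2,-0.08,0],"angular":[0,0,0],"fingers":255},{"dp":[1.6,-0.1,0],"angular":[0,0,0],"fingers":255},{"dp":[2,-0.13,0],"angular":[0,0,0],"fingers":255}]'

```text
time: 9.62
eef_pos: [0.4976, 0.0076, 0.0019]
ee_rot: [-0.002, 0.999, -0.031, -0.007]
ft_force: [-23.2, 0.6, 30.4]
width: 0.37
```

```bash
cat >> h.py <<'E'
def ball(fn):
    c=shot('top',fn); im=cv2.imread(f'pics/{fn}.png').astype(float); b,g,r=cv2.split(im)
    roi=np.zeros(b.shape,bool); roi[155:205,360:415]=1
    red=np.clip(r-2.2*g-b*0.3,0,None)*roi; yel=((g>1.8*b+15)&roi)
    yy,xx=np.mgrid[:480,:640]; w=red*(red>15)
    if w.sum()==0: print('no ball'); return
    uv=[(w*xx).sum()/w.sum(),(w*yy).sum()/w.sum()]
    P=world(c,[uv],.07)[0]; th=-.0645; l=R.from_euler('z',-th).as_matrix()@(P-[.704,-.076,0])
    print('ball px',np.round(uv,1),'scale frame mm',(l*1e3).round(1),'value mm',((-(l[0]+.082)+(l[1]+.082))/2**.5*1e3).round(1),'wt',int(w.sum()))
    s=env.read_state(); print(s['time'],s['eef_pos'].round(4),s['ft_force'].round(1),s['width'].round(3))
E
python3 - <<'E'
from h import *
ball('top5')
import shutil
c=load('top0')
E
```

```text
ball px [381.  183.2] scale frame mm [-100.8  -64.    70. ] value mm 26.0 wt 442Traceback (most recent call last):
  File "<stdin>", line 2, in <module>
  File "h.py", line 31, in ball
    s=env.read_state(); print(s['time'],s['eef_pos'].round(4),s['ft_force'].round(1),s['width'].round(3))
                                                                                     ^^^^^^^^^^^^^^^^
AttributeError: 'float' object has no attribute 'round'
```

```bash
sed -i "s/s\['width'\].round(3)/round(s['width'],3)/" h.py
python3 - <<'E'
from h import *
ball('top6'); shot('side','side6'); wshot('w6')
s=env.read_state(); print(s['time'],s['eef_pos'],s['ft_force'],s['ft_torque'])
a=cv2.imread('pics/side6.png')[210:310,300:500]; b=cv2.imread('pics/w6.png')[0:250,200:500]
cv2.imwrite('pics/m6.png',np.hstack([cv2.resize(a,(500,250),interpolation=3),b]))
E
```

```text
ball px [381.1 183.1] scale frame mm [-100.6  -64.1   70. ] value mm 25.8 wt 470
9.7167 [0.4982 0.0075 0.0019] [-17.4   1.5  22.2] 0.369
9.8167 [0.49812949 0.0075299  0.00190785] [-15.70845621   0.74052221  20.50796185] [-0.03435376  3.62070953 -0.01780983]
```

View pics/m6.png

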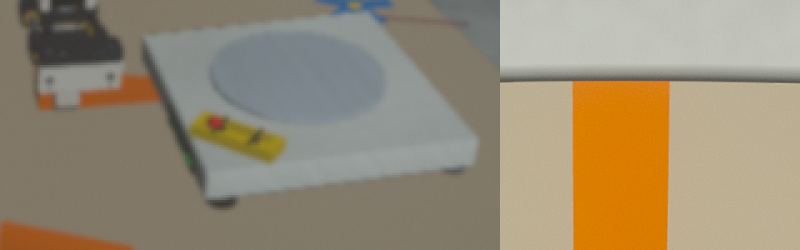

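The wedge has entered squarely under the front edge, and the ball is still at its stop. Keep pushing.

>>> step_arm --steps '[{"dp":[0.4,-0.03,0.1],"angular":[0,0,0],"fingers":255},{"dp":[0.8,-0.05,0.1],"angular":[0,0,0],"fingers":255},{"dp":[1.2,-0.08,0.1],"angular":[0,0,0],"fingers":255},{"dp":[1.6,-0.1,0.1],"angular":[0,0,0],"fingers":255},{"dp":[2,-0.13,0.1],"angular":[0,0,0],"fingers":255}]' --newtons 60

```text
time: 10.23
eef_pos: [0.5189, 0.0063, 0.0019]
ee_rot: [-0.001, 1.0, -0.031, -0.006]
ft_force: [-10.8, -0.1, 6.8]
width: 0.364
```

```bash
python3 -c "
from h import *
ball('top7')"
```

```text
ball px [381.6 182.8] scale frame mm [-99.8 -65.   70. ] value mm 24.6 wt 501
10.2833 [0.5205 0.0061 0.002 ] [-5.1 -0.4 -2.3] 0.367
```

>>> step_arm --steps '[{"dp":[0.3,-0.02,0],"angular":[0,0,0],"fingers":255},{"dp":[0.6,-0.04,0],"angular":[0,0,0],"fingers":255},{"dp":[0.9,-0.06,0],"angular":[0,0,0],"fingers":255},{"dp":[1.2,-0.08,0],"angular":[0,0,0],"fingers":255},{"dp":[1.5,-0.1,0],"angular":[0,0,0],"fingers":255}]'

```text
time: 10.7
eef_pos: [0.5341, 0.0053, 0.0019]
ee_rot: [-0.001, 1.0, -0.031, -0.005]
ft_force: [-11.6, 0.4, 6.3]
width: 0.362
```

>>> step_arm --steps '[{"dp":[0,0,0],"angular":[0,0,0],"fingers":255},{"dp":[0,0,0],"angular":[0,0,0],"fingers":255},{"dp":[0,0,0],"angular":[0,0,0],"fingers":255},{"dp":[0,0,0],"angular":[0,0,0],"fingers":255},{"dp":[0,0,0],"angular":[0,0,0],"fingers":255}]'

```text
time: 11.12
eef_pos: [0.5354, 0.0052, 0.002]
ee_rot: [-0.0, 1.0, -0.031, -0.004]
ft_force: [-7.7, 0.5, 2.0]
width: 0.365
```

```bash
python3 -c "
from h import *
ball('top8')"
```

```text
ball px [386.3 178.5] scale frame mm [-90.6 -74.   70. ] value mm 11.7 wt 376
11.1667 [0.5353 0.0052 0.002 ] [-7.4  0.8  1.8] 0.37
```

>>> step_arm --steps '[{"dp":[0.3,-0.02,0],"angular":[0,0,0],"fingers":255},{"dp":[0.6,-0.04,0],"angular":[0,0,0],"fingers":255},{"dp":[0.9,-0.06,0],"angular":[0,0,0],"fingers":255},{"dp":[0.9,-0.06,0],"angular":[0,0,0],"fingers":255},{"dp":[0.9,-0.06,0],"angular":[0,0,0],"fingers":255}]'

```text
time: 11.58
eef_pos: [0.5439, 0.0047, 0.002]
ee_rot: [-0.001, 1.0, -0.031, -0.005]
ft_force: [-8.7, -0.6, 4.0]
width: 0.364
```

>>> step_arm --steps '[{"dp":[0,0,0],"angular":[0,0,0],"fingers":255},{"dp":[0,0,0],"angular":[0,0,0],"fingers":255},{"dp":[0,0,0],"angular":[0,0,0],"fingers":255},{"dp":[0,0,0],"angular":[0,0,0],"fingers":255},{"dp":[0,0,0],"angular":[0,0,0],"fingers":255}]'

```text
time: 12.0
eef_pos: [0.5439, 0.0047, 0.002]
ee_rot: [-0.001, 1.0, -0.031, -0.005]
ft_force: [-8.2, 0.5, 3.2]
width: 0.368
```

>>> step_arm --steps '[{"dp":[0,0,0],"angular":[0,0,0],"fingers":255},{"dp":[0,0,0],"angular":[0,0,0],"fingers":255},{"dp":[0,0,0],"angular":[0,0,0],"fingers":255},{"dp":[0,0,0],"angular":[0,0,0],"fingers":255},{"dp":[0,0,0],"angular":[0,0,0],"fingers":255}]'

```text
time: 12.42
eef_pos: [0.5439, 0.0047, 0.002]
ee_rot: [-0.001, 1.0, -0.031, -0.005]
ft_force: [-9.1, 0.6, 3.2]
width: 0.365
```

```bash
cat >> h.py <<'E'
def prof(fn):
    'grey profile along the level axis, mm from the nominal middle, + to front left'
    c=load(fn); im=cv2.imread(f'pics/{fn}.png').astype(np.float32); r=R.from_euler('z',-.0645).as_matrix()
    t=np.arange(-34,35,2.); 
    for off in(0,.004,-.004):
        P=np.array([[-.082-a/1e3/2**.5+off/2**.5,-.082+a/1e3/2**.5+off/2**.5,.068] for a in t])@r.T+[.704,-.076,0]
        u=pix(c,P).astype(np.float32); v=cv2.remap(im,u[:,0].reshape(1,-1),u[:,1].reshape(1,-1),cv2.INTER_LINEAR)[0]
        print(off,'green',[f'{int(a)}:{int(x)}' for a,x in zip(t,v[:,1])])
E
python3 -c "
from h import *
ball('top9'); prof('top9'); print('before'); prof('top6')
shot('side','side9')
a=cv2.imread('pics/top9.png')[140:210,340:430]; b=cv2.imread('pics/side9.png')[220:310,350:470]
cv2.imwrite('pics/m9.png',np.hstack([cv2.resize(a,(400,311),interpolation=3),cv2.resize(b,(400,311),interpolation=3)]))"
```

```text
ball px [389.6 175.8] scale frame mm [-84.6 -80.2  70. ] value mm 3.2 wt 395
12.4667 [0.5439 0.0047 0.002 ] [-8.9  0.3  3.2] 0.365
0 green ['-34:134', '-32:133', '-30:128', '-28:109', '-26:110', '-24:128', '-22:134', '-20:136', '-18:133', '-16:110', '-14:73', '-12:59', '-10:99', '-8:127', '-6:134', '-4:121', '-2:80', '0:45', '2:33', '4:34', '6:33', '8:40', '10:66', '12:110', '14:128', '16:117', '18:78', '20:47', '22:77', '24:116', '26:135', '28:134', '30:137', '32:137', '34:135']
0.004 green ['-34:137', '-32:136', '-30:127', '-28:110', '-26:103', '-24:123', '-22:135', '-20:136', '-18:130', '-16:109', '-14:65', '-12:59', '-10:93', '-8:126', '-6:135', '-4:130', '-2:103', '0:75', '2:50', '4:44', '6:44', '8:58', '10:87', '12:117', '14:132', '16:117', '18:76', '20:53', '22:80', '24:120', '26:134', '28:136', '30:133', '32:134', '34:136']
-0.004 green ['-34:135', '-32:133', '-30:125', '-28:105', '-26:106', '-24:126', '-22:137', '-20:135', '-18:131', '-16:111', '-14:68', '-12:64', '-10:100', '-8:129', '-6:136', '-4:129', '-2:106', '0:76', '2:48', '4:44', '6:44', '8:59', '10:91', '12:124', '1
[... 491 characters left out ...]
 '-32:132', '-30:129', '-28:119', '-26:103', '-24:107', '-22:123', '-20:130', '-18:130', '-16:129', '-14:105', '-12:69', '-10:60', '-8:104', '-6:126', '-4:132', '-2:131', '0:131', '2:134', '4:132', '6:133', '8:131', '10:132', '12:132', '14:131', '16:132', '18:122', '20:87', '22:49', '24:35', '26:39', '28:42', '30:47', '32:76', '34:109']
-0.004 green ['-34:134', '-32:131', '-30:130', '-28:120', '-26:104', '-24:109', '-22:127', '-20:133', '-18:132', '-16:128', '-14:108', '-12:68', '-10:60', '-8:96', '-6:125', '-4:132', '-2:132', '0:132', '2:132', '4:132', '6:131', '8:133', '10:132', '12:132', '14:133', '16:133', '18:119', '20:88', '22:53', '24:39', '26:42', '28:44', '30:49', '32:73', '34:101']
```

View pics/m9.png

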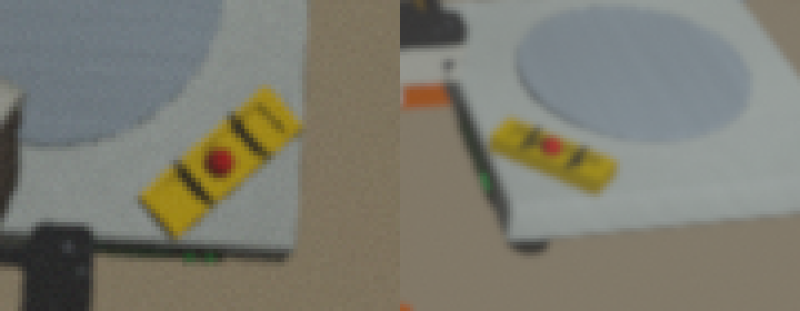

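The ball is now nearly centred between the marks: about +0.5 mm measured, perhaps +1.5 mm allowing for parallax. I'll nudge 1.5 mm and then release.

>>> step_arm --steps '[{"dp":[0.1,0,0],"angular":[0,0,0],"fingers":255},{"dp":[0.15,-0.01,0],"angular":[0,0,0],"fingers":255},{"dp":[0.15,-0.01,0],"angular":[0,0,0],"fingers":255},{"dp":[0.15,-0.01,0],"angular":[0,0,0],"fingers":255},{"dp":[0.15,-0.01,0],"angular":[0,0,0],"fingers":255}]'

```text
time: 12.93
eef_pos: [0.5443, 0.0047, 0.002]
ee_rot: [-0.001, 1.0, -0.031, -0.006]
ft_force: [-12.4, 0.4, 7.7]
width: 0.368
```

>>> step_arm --steps '[{"dp":[0,0,0],"angular":[0,0,0],"fingers":110},{"dp":[0,0,0],"angular":[0,0,0],"fingers":110},{"dp":[0,0,0],"angular":[0,0,0],"fingers":110},{"dp":[0,0,0],"angular":[0,0,0],"fingers":110},{"dp":[0,0,0],"angular":[0,0,0],"fingers":110}]'

```text
time: 13.35
eef_pos: [0.5511, 0.0042, 0.0035]
ee_rot: [0.0, 1.0, -0.031, 0.0]
ft_force: [-0.8, -0.9, -0.3]
width: 0.566
```

>>> step_arm --steps '[{"dp":[0,0,0],"angular":[0,0,0],"fingers":110},{"dp":[0,0,0],"angular":[0,0,0],"fingers":110},{"dp":[0,0,0],"angular":[0,0,0],"fingers":110},{"dp":[0,0,0],"angular":[0,0,0],"fingers":110},{"dp":[0,0,0],"angular":[0,0,0],"fingers":110}]'

```text
time: 13.77
eef_pos: [0.5505, 0.0042, 0.0033]
ee_rot: [0.0, 1.0, -0.031, 0.0]
ft_force: [-0.6, 0.1, -1.1]
width: 0.568
```

>>> step_arm --steps '[{"dp":[0,0,0],"angular":[0,0,0],"fingers":110},{"dp":[0,0,0],"angular":[0,0,0],"fingers":110},{"dp":[0,0,0],"angular":[0,0,0],"fingers":110},{"dp":[0,0,0],"angular":[0,0,0],"fingers":110},{"dp":[0,0,0],"angular":[0,0,0],"fingers":110}]'

```text
time: 14.18
eef_pos: [0.5505, 0.0042, 0.0033]
ee_rot: [0.0, 1.0, -0.031, 0.0]
ft_force: [0.8, -0.3, 0.6]
width: 0.567
```

```bash
python3 -c "
from h import *
ball('top10'); prof('top10')" | grep -v "0.004"
```

```text
ball px [389.6 175.5] scale frame mm [-84.  -80.2  70. ] value mm 2.7 wt 442
0 green ['-34:134', '-32:133', '-30:127', '-28:109', '-26:109', '-24:127', '-22:136', '-20:136', '-18:133', '-16:107', '-14:71', '-12:57', '-10:98', '-8:126', '-6:130', '-4:110', '-2:68', '0:43', '2:35', '4:32', '6:32', '8:40', '10:67', '12:110', '14:129', '16:115', '18:76', '20:47', '22:76', '24:115', '26:134', '28:137', '30:135', '32:134', '34:134']
```

>>> step_arm --steps '[{"dp":[0,0,1],"angular":[0,0,0],"fingers":110},{"dp":[0,0,3],"angular":[0,0,0],"fingers":110},{"dp":[0,0,6],"angular":[0,0,0],"fingers":110},{"dp":[-1,0,10],"angular":[0,0,0],"fingers":110},{"dp":[-3,0,13],"angular":[0,0,0],"fingers":110}]'

```text
time: 14.65
eef_pos: [0.5229, 0.0036, 0.1363]
ee_rot: [0.0, 1.0, -0.031, 0.002]
ft_force: [0.8, -0.3, 1.5]
width: 0.568
```

>>> step_arm --steps '[{"dp":[-2,2,3],"angular":[0,0,0],"fingers":110},{"dp":[-4,5,6],"angular":[0,0,0],"fingers":110},{"dp":[-6,8,8],"angular":[0,0,0],"fingers":110},{"dp":[-8,12,8],"angular":[0,0,0],"fingers":110},{"dp":[-8,15,8],"angular":[0,0,0],"fingers":110}]'

```text
time: 15.07
eef_pos: [0.4383, 0.1553, 0.2152]
ee_rot: [-0.002, 0.999, -0.032, -0.0]
ft_force: [0.8, 0.5, -1.3]
width: 0.565
```

>>> step_arm --steps '[{"dp":[0,0,0],"angular":[0,0,0],"fingers":110},{"dp":[0,0,0],"angular":[0,0,0],"fingers":110},{"dp":[0,0,0],"angular":[0,0,0],"fingers":110},{"dp":[0,0,0],"angular":[0,0,0],"fingers":110},{"dp":[0,0,0],"angular":[0,0,0],"fingers":110}]'

```text
time: 15.48
eef_pos: [0.4408, 0.1525, 0.2133]
ee_rot: [0.0, 0.999, -0.032, -0.0]
ft_force: [0.7, -0.2, -0.4]
width: 0.57
```

```bash
python3 -c "
from h import *
ball('top11'); prof('top11'); shot('side','side11')
a=cv2.imread('pics/top11.png')[70:270,270:430]; b=cv2.imread('pics/side11.png')[200:310,270:500]
cv2.imwrite('pics/m11.png',np.hstack([cv2.resize(a,(320,400),interpolation=3),cv2.resize(b,(480,400),interpolation=3)]))" | grep -v "0.004"
```

```text
ball px [389.6 175.6] scale frame mm [-84.1 -80.2  70. ] value mm 2.7 wt 415
15.5333 [0.4409 0.1527 0.2132] [ 0.1 -0.3 -0.5] 0.569
0 green ['-34:130', '-32:132', '-30:125', '-28:109', '-26:107', '-24:124', '-22:131', '-20:131', '-18:130', '-16:107', '-14:71', '-12:55', '-10:97', '-8:125', '-6:129', '-4:108', '-2:66', '0:41', '2:34', '4:34', '6:31', '8:39', '10:67', '12:109', '14:126', '16:115', '18:75', '20:46', '22:76', '24:112', '26:130', '28:130', '30:132', '32:134', '34:133']
```

View pics/m11.png

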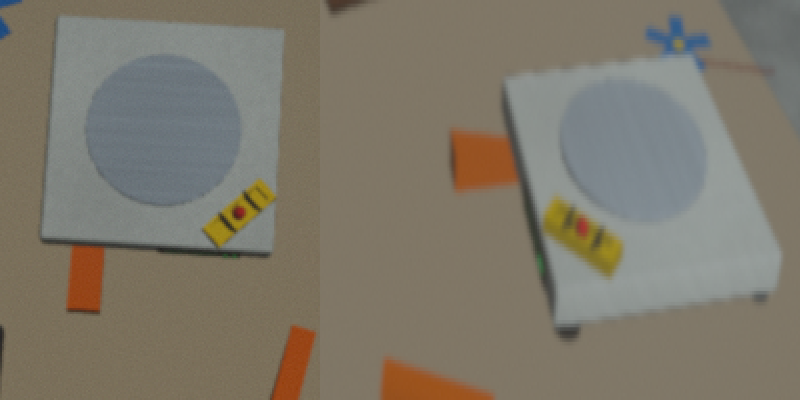

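The wedge lies flat under the front left of the scale, released, and the arm is clear. The ball sits between the marks and has not moved since release. Handing in.

```bash
python3 -c "
from h import *
print(ticket.sign_off())"
```

```text
the job is handed in; nothing more can be done
None
```

The job is done and handed in at about 15.5 s. I pushed the middle-sized orange wedge (140 x 34 mm), thin end first, squarely under the scale's sunken front left corner. I then let go and moved the arm clear. I never touched the thin wooden wedge.

**Last checks:**
- **Ball:** it reads about +0.3 mm from the middle of the marks, or roughly +1 mm allowing for camera parallax. It did not move between release and retreat.
- **Wedge:** it lies flat with its tail half out, carrying the scale. The last wrist force reading was about zero.

**What did not go smoothly:**
- **Joint limit:** on the first approach joint 7 came up to its range limit (it read 2.57). I switched to the half-turn grasp, but cannot rule out that it touched the limit.
- **Forces:** setting the wedge down gave a brief 36 N at the wrist. The first push peaked at about 23 N, above the suggested 5–15 N, and the later push readings were about 5–12 N.
- **Ball position:** the absolute estimate disagreed, reading +2.7 mm. It had also read about 4 mm too high at the known starting stop, so I trusted the reading against the marks.

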